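# Change the lantern panel in the solder jig

### The job

Change over the solder jig: throw the toggle clamp fully open, lift the finished lantern panel (the one with two hinge knuckles) out of the nest and lay it flat, open side up, in the free part of the steel tray; then lay the plain panel from the white soldering board flat in the nest between the pins, open side up, and throw the clamp over centre so that it locks down on it. The folded brass is thin: hold the panels gently and set them down, do not drop them; leave everything else on the bench where it is.

Things in the scene. Friction and masses are not known exactly. Their poses are not given: they have to be found in the camera images.
- jig: Solder jig bolted to the bench. Origin under the nest centre at bench height; +x runs from the nest to the clamp behind it, z up. 10 thick steel plate, x -65 to 158, up to 100 wide. On it a white seat 66 x 42, top at z 30, and six bullet-nosed pins, dia 7, tops at z 42 (last 9 tapered), that fence a panel with 1.5 play a side: at (+-31, +-33) beside it and (+-45, 0) at its ends.
- nest (a point): Centre of the nest's seat, on its top face (30 above the bench); axes as the jig's. A panel lies home when its origin is here and its long side runs along x.
- clamp_pivot (a point): Pivot of the arm of the vertical-handle toggle clamp behind the nest, at jig x 68, z 52; axes as the jig's. Clamp and bracket are 32 wide (the bracket's foot 50) and reach back to jig x 131. Arm, handle and link form a four-bar. Locked, the handle's end is the highest point, z 162; open, the arm's end, z 130 at jig x 55 to 85, stands in the way of anything carried low.
- clamp_arm (a joint): Angle of the clamp's hold-down arm: 0 level over the nest (0.02 to 0.05 when locked on a panel, it gives a little), 1.74 thrown fully open: upright, leaning 10 deg away from the nest. 68 from pivot to the spindle with the foot, which lands on the middle of the panel.
- clamp_handle (a joint): Knee angle between the clamp's handle and its link: 0 = over centre, against the stop, locked; 0.12 = dead centre; 2.27 = fully open, against the stop. Stays open when thrown open, but springs back some 0.4 if let go on the near side of dead centre. About 10 N at the grip takes it over centre, a few N elsewhere.
- clamp_foot: Sprung rubber foot under the arm's spindle, dia 18, 3 of spring travel: locked on a panel it presses with about 8 N; on the empty nest it hangs lower. Origin at the centre of its sole.
- clamp_grip (a point): Middle of the handle's black grip: 18 wide (jig y), 14 thick, 56 long, ends 28 past this point. Jig (x, z), lean away from the nest in deg: locked (44, 134) -12; then (57, 136) 0; (72, 136) 10; (90, 134) 22; (108, 127) 33; (124, 117) 44; (136, 105) 53; open (144, 90) 58. Open it by a push on its nest side. To shut, take the grip up and over along this arc: a level push on its end jams.
- panel_done: Finished panel, locked in the nest at the start: folded brass pan, 80 long (x) x 56 wide (y), web 1.5 thick with two pierced rosettes, 1.5 flanges along both long sides reach 14 above the underside, ends open. Two hinge knuckles, dia 7, on the web at the +x end. Origin: centre of underside; z to the open side. 60 to 110 g. Grip across the flanges; over 30 N a pad bends it.
- panel_next: The plain panel to be loaded: like the finished one but without knuckles (either end first will do). At the start it lies open side up on the white soldering board. Same origin, axes, mass and grip limit.
- panel_kept: A finished panel put away earlier, same size, lying in one end (the tray's -x half) of the tray; leave it there.
- tray: Open steel tray (fixed), 270 (x) x 175 (y) x 22 high, walls and floor 3 thick, origin under its centre. Its +x half is free.
- board: White soldering board (fixed), 210 (x) x 150 (y) x 25 thick, origin under its centre; the plain panel lies on top.
- mug: Black mug, dia 76, 70 high, standing on the bench; leave it.
- hammer: Hammer lying on the bench; leave it.
- flux: White plastic flux bottle, dia 52, 100 high; leave it.
- brush: Brush lying on the bench; leave it.
- file: File with a wooden handle, 240 long, lying on the bench; leave it.
- tin: Flat aluminium tin, dia 66, 36 high; leave it.
- square: Small try square lying on the bench; leave it.
Mind the look-alikes: they are no part of the job. What is shaped like the panel_next but turquoise is not meant. What is shaped like the panel_done but green is not meant.

How it is judged:
By the outcome, as a careful person would: the job done as asked, in the order asked, and still so for the second after the job is handed in, with the robot touching nothing.
It also fails if it takes over 72 s, if anything falls off the work surface, if the arm or the gripper's body presses on something with over 40 N, if the wrist force passes 120 N, or if a joint passes its speed limit or range.

### The arm

A 6-joint arm with a two-finger parallel gripper is mounted at the origin on the work surface. World frame = base frame: x ahead of the robot, y to its left, z up, the work surface at z = 0. Lengths are in m, angles in rad, forces in N, time in s.
With the tool pointing down it reaches from about 0.25 to 0.775 m from the base axis. Payload 4 kg.
Tool frame: the origin (TCP) lies midway between the tips of the shut fingers; the grasp point (between the pads) lies 19 mm behind it; z points along the fingers, y is the line along which they close (so a half turn about z gives the same grasp; the last joint's range is limited). The gripper opens to 94 mm and grips with 3 to 60 N. Pads are 16 mm wide; open, the fingers measure 119 mm over their backs; the gripper's body (75 mm by 177 mm) begins 78 mm behind the grasp point.
Start: joints at [-0.103, 0.087, 1.371, -0, 1.684, -0.103], TCP at [0.55, -0, 0.206] pointing down, gripper open.
Joint ranges: [-3.1, 3.1], [-0.76, 2.03], [0.27, 2.55], [-1.08, 4.22], [0.17, 2.65], [-2.57, 2.57]. Speed limits (rad/s): [2.79, 2.79, 3.14, 3.14, 3.14, 3.14].

### API

Orientations are given as [roll, pitch, yaw] about the fixed x, y, z axes, in that order (R = Rz(yaw) Ry(pitch) Rx(roll)).
In Python, from bench import robot gives the robot as it stands. The module is installed in compiled form; this text tells all that it offers.
- The arm moves only by the tool arm_command, never from a script. Its argument "targets" is a list of rows, each a list of 4 numbers: the shift along the world's x, y, z as a fraction of full scale, then the turn about the world's z as a fraction of full scale. A call has 1 to 8 rows; each row is the pose to reach, as a shift and turn from the pose commanded when the call began; what a row does not reach only later rows make up. Full scale, the value 1, is 0.5 m for a shift and 120 degrees for a turn. A row lasts 1/12 s, in which the tool goes at most 41.7 mm and 7.16 degrees, less where a joint would pass 70% of its speed; a pose out of reach is approached as far as the arm can. A call with a number of a shift or a turn outside -1 to 1 is refused whole. A call with a gripper value outside its range is refused whole. "claw" is the closure, from 0 (fully open) to 1 (shut), set as the call begins (left out, the last holds). The fingers move at their own pace and stop on an object; the grip force is fixed at half the most. Time passes only in rows, so rows that repeat a pose let the fingers close. It gives the time, the measured TCP pose, the force, the opening and the grip force at its end, in the units of the state.
- robot.get_obs(): the state, without advancing time (a new reading comes with each control period).
- robot.snapshot(name): name is "scene" or "side" or "wrist"; returns the picture (480x640x3 uint8, red, green, blue); there is no depth.
- robot.camera_info(name): a dict with "vfov" (degrees; the focal length in pixels is half the picture's height over the tangent of half this angle, whatever the lens; pixels are square), "cx", "cy" (the principal point, pixels), "extrinsics" (4x4, takes a point from camera to world coordinates); the wrist camera has in their place "T_tool_cam" (4x4, takes a point from camera to tool coordinates, whose origin is the TCP and whose axes are the flange's). Camera axes: x right, y up, looking along -z (the intrinsics and any distortion apply to the point x, -y, -z); pixel columns grow to the right and rows downward; lengths in m; the calibration is good to about 2 mm. A picture is of the moment at which its call begins: read the wrist's pose just before it. camera_info takes no time and is no camera call.
- robot.close_job(): hands the job in; it is judged then, once.
The state is a dict: "time": time; "joint_positions": joint angles; "qvel": joint speeds; "joint_torque": joint torques, N m; "tool_pos": TCP position; "ee_rot": TCP orientation; "wrist_force": force on the tool from outside, world axes, zero at the start; "wrist_torque": the same for the moment, N m; "width": finger opening in m; "finger_force": force on a finger pad.
Only numpy, scipy, OpenCV 4.12 (cv2) and the standard library are available. Lean on these libraries where they do the work, as an engineer would, in place of code of your own. Each camera call takes 0.05 s, during which the arm holds its last target. There are 200 camera calls.

## Working session

There is one attempt and no reset: what is moved stays moved. The work goes in short steps, Python scripts to look and compute and a tool call to move; the robot and the scene stay as the last step left them, time stands still between calls to the robot, and variables do not carry over. Pictures are saved under pics/ and viewed, at most 10 in all, crops included, and the job is handed in when it is done.

Besides the shell and the picture viewer there is one more tool, called after "Call:" as name(argument=value, ...), one argument or row to a line, values as JSON. arm_command: Moves the arm, as the interface text tells. Shift numbers are shares of 0.5 m and turn numbers shares of 120 degrees, none past 1 either way. Its arguments: {"type":"object","properties":{"targets":{"type":"array"},"claw":{"type":"number"}},"required":["targets"]}

```bash
mkdir -p pics; python3 - <<'E'
from bench import robot
import cv2,numpy as np
np.set_printoptions(precision=4,suppress=True)
for n in ("scene","side","wrist"):
    im=robot.snapshot(n); cv2.imwrite(f"pics/{n}0.png",im[:,:,::-1]); print(n,robot.camera_info(n))
print(robot.get_obs())
E
```

```text
scene {'vfov': 53.17314482211482, 'cx': 314.9379010624727, 'cy': 239.30356304019423, 'extrinsics': array([[-0.1309, -0.8255,  0.549 ,  1.1411],
       [ 0.9914, -0.1117,  0.0685,  0.1617],
       [ 0.0048,  0.5533,  0.833 ,  1.0802],
       [ 0.    ,  0.    ,  0.    ,  1.    ]])}
side {'vfov': 55.52440365352495, 'cx': 318.3258609395607, 'cy': 245.36682433174212, 'extrinsics': array([[-0.967 ,  0.1505, -0.2054,  0.2624],
       [-0.2542, -0.52  ,  0.8155,  0.9778],
       [ 0.0159,  0.8408,  0.5411,  0.7157],
       [ 0.    ,  0.    ,  0.    ,  1.    ]])}
wrist {'vfov': 63.85998829199403, 'cx': 324.1976323944148, 'cy': 242.70188219791928, 'T_tool_cam': array([[ 0.0008,  0.9596,  0.2813,  0.0826],
       [ 1.    , -0.0007, -0.0005, -0.0008],
       [-0.0003,  0.2813, -0.9596, -0.1786],
       [ 0.    ,  0.    ,  0.    ,  1.    ]])}
{'time': 0.15, 'joint_positions': array([-0.1031,  0.0878,  1.3719,  0.    ,  1.6836, -0.1031]), 'qvel': array([ 0.0022, -0.0018, -0.005 ,  0.0005, -0.0001, -0.0009]), 'joint_torque': array([  0.0012, -34.0636, -30.2795,   0.0719,   0.0304,  -0.0001]), 'tool_pos': array([0.5496, 0.    , 0.2046]), 'ee_rot': array([-3.1399, -0.0002,  1.5708]), 'wrist_force': array([-0.0329,  1.2036,  0.4674]), 'wrist_torque': array([-0.0202,  0.0096, -0.0272]), 'finger_force': 0.0, 'width': 0.09408206740276576}
```

View pics/scene0.png

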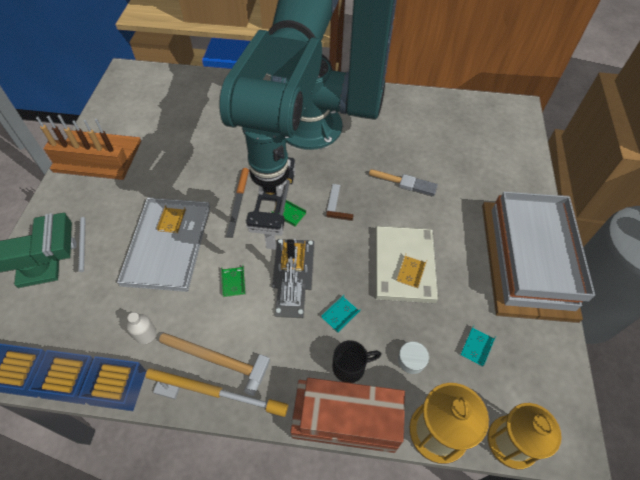

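View pics/side0.png

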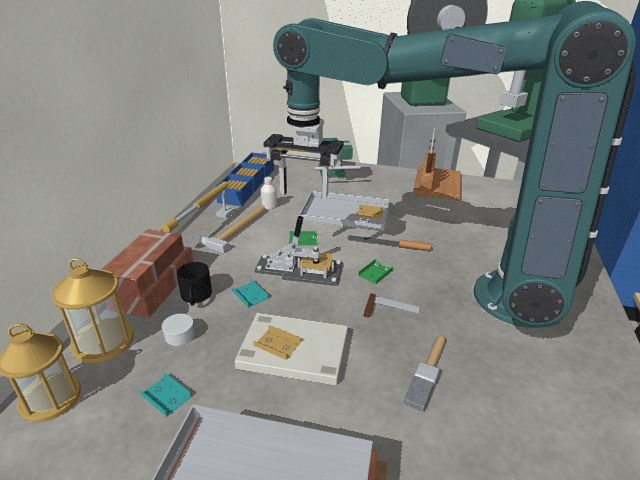

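Candidates: the brass panel on the board at scene (409,271) is panel_next. The brass one under the clamp at (292,255) is panel_done, and the brass one in the tray at (171,219) is panel_kept. The look-alikes are turquoise (340,313), (477,345) and green (293,212), (232,281). I'll check my choice in a close crop.

```bash
python3 - <<'E'
import cv2,numpy as np
s=cv2.imread("pics/scene0.png")
def crop(x,y,w,h,k): return cv2.resize(s[y:y+h,x:x+w],None,fx=k,fy=k,interpolation=cv2.INTER_CUBIC)
a=crop(262,228,64,96,6) # 384x576
b=crop(370,220,76,88,5) # 380x440
cv2.imwrite("pics/c1.png",np.hstack([a,np.vstack([b,np.zeros((136,380,3),np.uint8)])]))
E
```

```text
(no output)
```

View pics/c1.png

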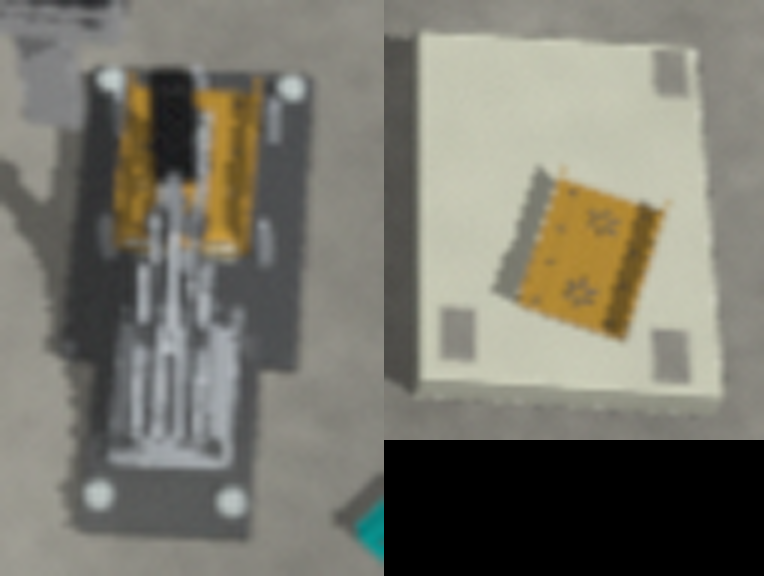

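View pics/wrist0.png

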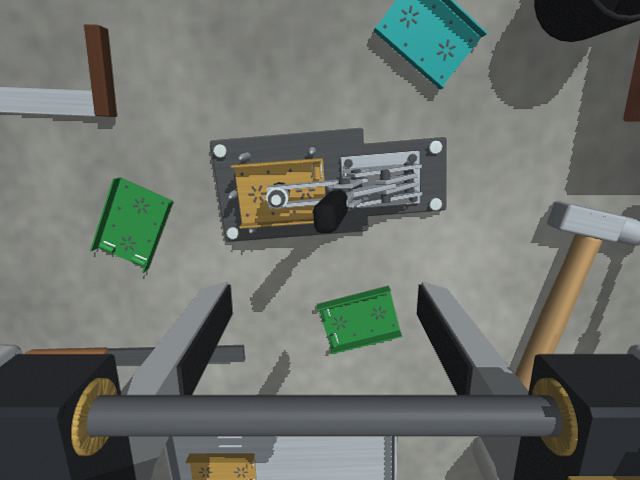

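The left crop shows the finished panel locked under the clamp, with the black handle at about scene (290,249). The right crop shows the plain, knuckle-free brass panel on the white board, with its centre at about scene (412,272). The wrist view shows the jig with its bolts at (219,151), (435,147), (435,204) and (232,233). Clamp side is +x in the world.

```bash
cat > h.py <<'E'
from bench import robot
import numpy as np
from scipy.spatial.transform import Rotation as R
np.set_printoptions(precision=4,suppress=True)
def camT(n,obs=None):
    c=robot.camera_info(n)
    if n!="wrist": return c,c["extrinsics"]
    o=obs or robot.get_obs(); T=np.eye(4); T[:3,:3]=R.from_euler("xyz",o["ee_rot"]).as_matrix(); T[:3,3]=o["tool_pos"]
    return c,T@c["T_tool_cam"]
def world(n,px,z,obs=None):
    c,T=camT(n,obs); f=240/np.tan(np.radians(c["vfov"]/2)); px=np.atleast_2d(px).astype(float)
    d=np.c_[(px[:,0]-c["cx"])/f,-(px[:,1]-c["cy"])/f,-np.ones(len(px))]@T[:3,:3].T
    return T[:3,3]+d*((z-T[2,3])/d[:,2])[:,None]
def pix(n,P,obs=None):
    c,T=camT(n,obs); f=240/np.tan(np.radians(c["vfov"]/2)); q=(np.atleast_2d(P)-T[:3,3])@T[:3,:3]
    return np.c_[c["cx"]-f*q[:,0]/q[:,2],c["cy"]+f*q[:,1]/q[:,2]]
E
python3 - <<'E'
from h import *
def show(t,P):
    print(t,P[:,:2].tolist() if 0 else "\n",P[:,:2],"edges",np.linalg.norm(np.diff(P[:,:2],axis=0),axis=1))
show("wrist bolts",world("wrist",[(219,151),(435,147),(435,204),(232,233)],.012))
show("wrist plate LT,LB,",world("wrist",[(210,141),(221,241.5),(363,231),(362,128),(445.5,138),(446,208)],.010))
a=np.array([(90,72),(312,72),(297,371),(255,371),(248,540),(80,530)])/6+[262,228]
show("scene plate",world("scene",a,.01))
b=np.array([(34,32),(311,48),(338,397),(36,380)])/5+[370,220]
show("board",world("scene",b,.025))
c=np.array([(560,180),(665,208),(625,340),(518,300)]); c=(c-[384,0])/5+[370,220]
show("panel z25",world("scene",c,.025)); show("panel z39",world("scene",c,.039))
show("tray",world("scene",[(146,199),(210,202),(184,289),(119,283)],.022))
E
```

```text
wrist bolts 
 [[ 0.4498  0.0635]
 [ 0.6523  0.0673]
 [ 0.6567  0.0133]
 [ 0.4567 -0.0162]] edges [0.2025 0.0542 0.2021]
wrist plate LT,LB, 
 [[ 0.4415  0.0725]
 [ 0.4445 -0.0256]
 [ 0.5875 -0.0145]
 [ 0.5837  0.0843]
 [ 0.662   0.0754]
 [ 0.6684  0.009 ]] edges [0.0981 0.1434 0.0988 0.0788 0.0667]
scene plate 
 [[ 0.4515 -0.0265]
 [ 0.4383  0.0715]
 [ 0.5874  0.0851]
 [ 0.5898  0.0677]
 [ 0.6657  0.0758]
 [ 0.6704  0.0081]] edges [0.099  0.1498 0.0175 0.0764 0.0679]
board 
 [[0.3819 0.2345]
 [0.3725 0.3825]
 [0.5801 0.3949]
 [0.5905 0.248 ]] edges [0.1482 0.208  0.1472]
panel z25 
 [[0.4657 0.3129]
 [0.4754 0.3669]
 [0.5549 0.3475]
 [0.5394 0.294 ]] edges [0.0548 0.0818 0.0556]
panel z39 
 [[0.4746 0.3109]
 [0.4843 0.3641]
 [0.5627 0.345 ]
 [0.5473 0.2923]] edges [0.0541 0.0807 0.0549]
tray 
 [[ 0.3727 -0.4117]
 [ 0.359  -0.2317]
 [ 0.6334 -0.2271]
 [ 0.6387 -0.3921]] edges [0.1805 0.2745 0.1651]
```

Call:
arm_command(
  targets=[
    [-0.02,0.01,0.05,-0.059],
    [-0.04,0.03,0.05,-0.118],
    [-0.072,0.058,0.05,-0.177],
    [-0.072,0.058,0.05,-0.236],
    [-0.072,0.058,0.05,-0.295],
    [-0.072,0.058,0.05,-0.354],
    [-0.072,0.058,0.05,-0.413],
    [-0.072,0.058,0.05,-0.472],
  ],
  claw=1,
)

```text
time: 0.82
tool_pos: [0.5137, 0.0291, 0.2301]
ee_rot: [-3.141, 0.001, 0.576]
wrist_force: [-0.9, 0.6, 0.0]
width: 0.0443
finger_force: 0.0
```

Call:
arm_command(
  targets=[
    [0,0,0,-0.059],
    [0,0,0,-0.118],
    [0,0,0,-0.177],
    [0,0,0,-0.237],
    [0,0,-0.04,-0.237],
    [0,0,-0.1,-0.237],
    [0,0,-0.18,-0.237],
    [0,0,-0.18,-0.237],
  ],
)

```text
time: 1.48
tool_pos: [0.5063, 0.0294, 0.1297]
ee_rot: [-3.139, 0.021, 0.086]
wrist_force: [-1.3, -0.2, -2.4]
width: 0.001
finger_force: 0.0
```

```bash
python3 - <<'E'
from h import *
import cv2
o=robot.get_obs(); im=robot.snapshot("scene"); o2=robot.get_obs(); print(o2["time"],o2["tool_pos"],o2["ee_rot"],o2["wrist_force"])
w=robot.snapshot("wrist"); o2=robot.get_obs();print(o2["tool_pos"],o2["ee_rot"])
import pickle; pickle.dump(o2,open("o1.pkl","wb"))
s=robot.snapshot("side")
a=cv2.resize(s[170:310,230:380],None,fx=4,fy=4,interpolation=cv2.INTER_CUBIC)[:560]
cv2.imwrite("pics/w1.png",w[:,:,::-1]); cv2.imwrite("pics/s1.png",a[:,:,::-1])
E
```

```text
1.5333 [0.5091 0.0293 0.1343] [-3.1397  0.0141  0.0859] [ 0.096  -0.3602 -0.0001]
[0.5124 0.0291 0.1388] [-3.1409  0.0052  0.0859]
```

View pics/s1.png

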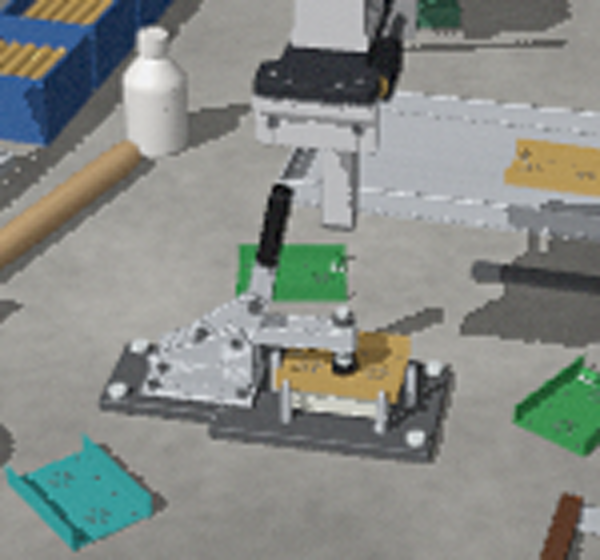

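Call:
arm_command(
  targets=[
    [0.028,0.0024,0,0],
    [0.044,0.0038,0,0],
    [0.06,0.005,0,0],
    [0.074,0.0063,0,0],
    [0.091,0.0078,0.004,0],
    [0.107,0.009,0.008,0],
    [0.1265,0.0108,0.008,0],
    [0.1465,0.0126,0.006,0],
  ],
)

```text
time: 2.3
tool_pos: [0.5881, 0.0353, 0.1434]
ee_rot: [3.141, 0.0, 0.086]
wrist_force: [-1.2, -1.0, -1.2]
width: 0.0007
finger_force: 0.7
```

Call:
arm_command(
  targets=[
    [0.02,0.0017,-0.006,0],
    [0.04,0.0034,-0.013,0],
    [0.058,0.005,-0.022,0],
    [0.076,0.0065,-0.033,0],
    [0.09,0.0077,-0.044,0],
    [0.103,0.0088,-0.057,0],
    [0.1126,0.0097,-0.074,0],
    [0.1206,0.0103,-0.088,0],
  ],
)

```text
time: 2.97
tool_pos: [0.6483, 0.0405, 0.099]
ee_rot: [3.141, -0.001, 0.086]
wrist_force: [-5.2, 0.0, 16.9]
width: 0.0004
finger_force: 9.7
```

Call:
arm_command(
  targets=[
    [0.002,0,-0.004,0],
    [0.004,0,-0.008,0],
    [0.004,0,-0.008,0],
  ],
)

```text
time: 3.22
tool_pos: [0.6487, 0.0405, 0.099]
ee_rot: [3.141, 0.001, 0.086]
wrist_force: [-9.0, -0.2, 14.1]
width: 0.0002
finger_force: 7.9
```

Call:
arm_command(
  targets=[
    [-0.002,0,0.04,0],
    [-0.01,-0.001,0.11,0],
    [-0.05,-0.004,0.19,0],
    [-0.12,-0.01,0.208,0],
    [-0.19,-0.016,0.208,0],
    [-0.25,-0.021,0.208,0],
    [-0.281,-0.024,0.208,0],
    [-0.281,-0.024,0.208,0],
  ],
  claw=0,
)

```text
time: 3.88
tool_pos: [0.5069, 0.0285, 0.2002]
ee_rot: [3.141, -0.001, 0.086]
wrist_force: [0.6, -0.1, 0.3]
width: 0.0505
finger_force: 0.0
```

Call:
arm_command(
  targets=[
    [0,0,0,0],
    [0,0,0,0],
    [0,0,0,0],
  ],
)

```text
time: 4.13
tool_pos: [0.5101, 0.0285, 0.199]
ee_rot: [-3.142, 0.0, 0.086]
wrist_force: [-0.3, -0.6, -0.5]
width: 0.0701
finger_force: 0.0
```

```bash
python3 - <<'E'
from h import *
import cv2,pickle
o=robot.get_obs(); w=robot.snapshot("wrist"); print(o["tool_pos"],o["ee_rot"],o["width"],o["wrist_force"])
pickle.dump(o,open("o2.pkl","wb"))
cv2.imwrite("pics/w2.png",w[:,:,::-1])
E
```

```text
[0.5101 0.0285 0.199 ] [-3.1415  0.0002  0.0859] 0.07010333159204253 [-0.2791 -0.6066 -0.4838]
```

View pics/w2.png

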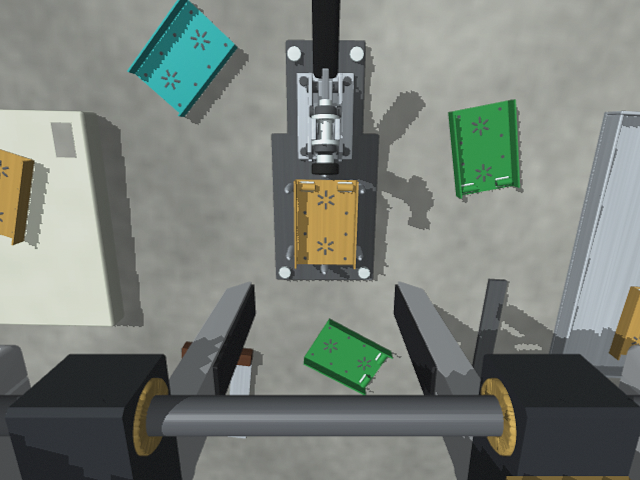

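The clamp is fully open. The finished panel sits in the nest with its knuckles at the +x end, and the plate bolts are at (293,54), (357,54), (285,272) and (363,272).

```bash
python3 - <<'E'
from h import *
import pickle,cv2
from scipy.optimize import least_squares
o=pickle.load(open("o2.pkl","rb"))
obs=np.array([(286,41),(368.5,41),(377.5,134.5),(378,280),(275.5,280),(272.5,134)])
W=world("wrist",obs,.01,o)[:,:2]; print(W)
# free unknown: nest-plate width 100, clamp part half-width ~34; ends -65,158
M=np.array([(158,34),(158,-34),(np.nan,-50),(-65,-50),(-65,50),(np.nan,50)])/1000
def res(p):
    c,s=np.cos(p[2]),np.sin(p[2]); L=(W-p[:2])@np.array([[c,-s],[s,c]]); d=L-M; return d[~np.isnan(d)]
r=least_squares(res,[.509,.0286,.085],loss="soft_l1",f_scale=.002); print(r.x,np.degrees(r.x[2]),r.fun*1000)
# panel flange rims z=.044 and web
print(world("wrist",[(294,181),(358,181),(360,267),(293,267)],.044,o)[:,:2])
E
```

```text
[[ 0.6616  0.0751]
 [ 0.6678  0.0042]
 [ 0.5914 -0.0132]
 [ 0.4491 -0.0317]
 [ 0.44    0.0728]
 [ 0.5835  0.0829]]
[0.5082 0.0268 0.0866] 4.964523918764245 [-1.0077  0.8667 -0.9949 -2.27    2.9393  1.0055 -3.1693  0.9971  1.7391
 -0.5936]
[[ 0.5468  0.0582]
 [ 0.5516  0.0032]
 [ 0.4735 -0.0074]
 [ 0.4682  0.054 ]]
```

Call:
arm_command(
  targets=[
    [-0.002,-0.002,-0.05,0.001],
    [-0.002,-0.002,-0.11,0.001],
    [-0.002,-0.002,-0.17,0.001],
    [-0.002,-0.002,-0.23,0.001],
    [-0.002,-0.002,-0.28,0.001],
    [-0.002,-0.002,-0.31,0.001],
    [-0.002,-0.002,-0.327,0.001],
    [-0.002,-0.002,-0.333,0.001],
  ],
)

```text
time: 4.85
tool_pos: [0.5073, 0.0275, 0.0308]
ee_rot: [-3.141, 0.004, 0.088]
wrist_force: [0.3, -0.4, 0.1]
width: 0.0939
finger_force: 0.0
```

Call:
arm_command(
  targets=[
    [0,0,0,0],
    [0,0,0,0],
    [0,0,0,0],
    [0,0,0,0],
    [0,0,0,0],
  ],
  claw=0.37,
)

```text
time: 5.27
tool_pos: [0.5089, 0.0274, 0.0342]
ee_rot: [3.141, -0.002, 0.088]
wrist_force: [0.2, 0.3, -1.2]
width: 0.0638
finger_force: 0.0
```

Call:
arm_command(
  targets=[
    [0,0,0,0],
    [0,0,0,0],
    [0,0,0,0],
    [0,0,0,0],
  ],
  claw=0.405,
)

```text
time: 5.6
tool_pos: [0.5083, 0.0275, 0.0334]
ee_rot: [-3.142, -0.001, 0.088]
wrist_force: [-0.5, -0.3, 1.8]
width: 0.0558
finger_force: 4.7
```

Call:
arm_command(
  targets=[
    [0,0,0,0],
    [0,0,0,0],
    [0,0,0,0],
  ],
  claw=0.42,
)

```text
time: 5.85
tool_pos: [0.5083, 0.0275, 0.0334]
ee_rot: [3.142, -0.001, 0.088]
wrist_force: [-0.7, 1.0, 4.3]
width: 0.0559
finger_force: 30.0
```

Call:
arm_command(
  targets=[
    [0,0,0,0],
    [0,0,0,0],
    [0,0,0,0],
  ],
  claw=0.409,
)

```text
time: 6.1
tool_pos: [0.5083, 0.0275, 0.0334]
ee_rot: [3.142, -0.001, 0.088]
wrist_force: [-0.3, 1.5, 4.9]
width: 0.0557
finger_force: 13.8
```

Call:
arm_command(
  targets=[
    [0,0,0.006,0],
    [0,0,0.018,0],
    [0,0,0.04,0],
    [0,0,0.08,0],
    [0,0,0.13,0],
    [0,0,0.19,0],
    [0,0,0.24,0],
    [0,0,0.26,0],
  ],
)

```text
time: 6.77
tool_pos: [0.5101, 0.0272, 0.1681]
ee_rot: [3.14, -0.008, 0.088]
wrist_force: [1.0, 0.0, -0.5]
width: 0.0557
finger_force: 13.8
```

Call:
arm_command(
  targets=[
    [0,-0.03,0,0],
    [0,-0.08,0,0],
    [0,-0.15,0,0],
    [0,-0.22,0,-0.005],
    [0.01,-0.3,0,-0.01],
    [0.02,-0.38,0,-0.015],
    [0.03,-0.45,0,-0.02],
    [0.04,-0.5,0,-0.02],
  ],
)

```text
time: 7.43
tool_pos: [0.5273, -0.2257, 0.162]
ee_rot: [3.141, 0.002, 0.043]
wrist_force: [0.4, -1.0, -1.2]
width: 0.0556
finger_force: 13.7
```

```bash
python3 - <<'E'
from h import *
import cv2,pickle
o=robot.get_obs(); w=robot.snapshot("wrist"); print(o["tool_pos"],o["ee_rot"],o["width"],o["wrist_force"],o["finger_force"])
pickle.dump(o,open("o3.pkl","wb"))
s=robot.snapshot("scene")
a=cv2.resize(s[185:305,105:225],None,fx=4,fy=4,interpolation=cv2.INTER_CUBIC)
b=cv2.resize(w,(320,240))
m=np.zeros((480,800,3),np.uint8); m[:,:480]=a; m[:240,480:]=b
cv2.imwrite("pics/t3.png",m[:,:,::-1])
E
```

```text
[ 0.5273 -0.2257  0.162 ] [3.1411 0.0016 0.0432] 0.055621428610234565 [ 0.4244 -0.9615 -1.236 ] 13.74726489186287
```

View pics/t3.png

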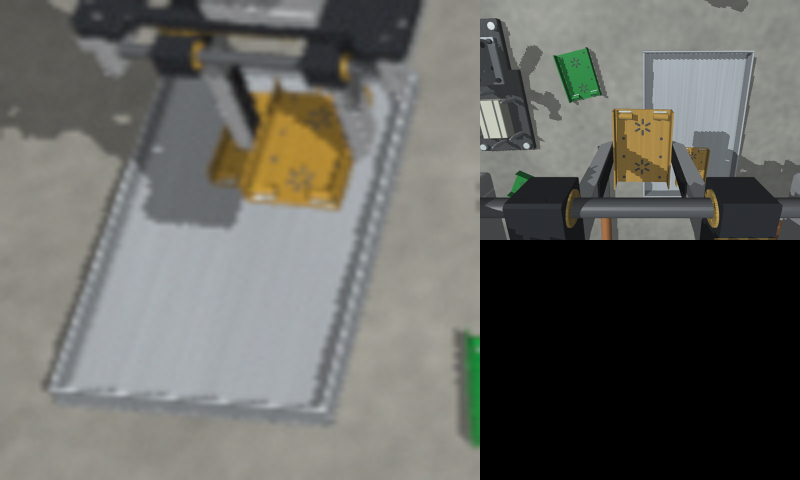

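```bash
python3 - <<'E'
from h import *
import pickle
o=pickle.load(open("o3.pkl","rb"))
print(world("scene",[(118,282.5),(188.3,288.8),(208.8,205)],.022)[:,:2])
print(world("wrist",[(330,104),(546,104),(2*165,2*196)],.022,o)[:,:2])
print("kept",world("scene",[(180,208),(158,230),(171,219)],.01)[:,:2])
E
```

```text
[[ 0.6377 -0.3951]
 [ 0.6315 -0.2167]
 [ 0.3698 -0.2324]]
[[ 0.628  -0.2256]
 [ 0.6354 -0.3938]
 [ 0.3642 -0.2383]]
kept [[ 0.3821 -0.3139]
 [ 0.4627 -0.3515]
 [ 0.4223 -0.3276]]
```

Call:
arm_command(
  targets=[
    [0.01,-0.04,0,0],
    [0.03,-0.09,0,0],
    [0.06,-0.14,0,0],
    [0.08,-0.172,-0.02,0],
    [0.082,-0.174,-0.07,0],
    [0.082,-0.174,-0.13,0],
    [0.082,-0.174,-0.19,0],
    [0.082,-0.174,-0.23,0],
  ],
)

```text
time: 8.2
tool_pos: [0.5674, -0.3074, 0.0438]
ee_rot: [-3.138, 0.005, 0.047]
wrist_force: [-0.4, 0.4, -1.7]
width: 0.056
finger_force: 13.8
```

Call:
arm_command(
  targets=[
    [0,0,-0.025,0],
    [0,0,-0.045,0],
    [0,0,-0.06,0],
    [0,0,-0.068,0],
    [0,0,-0.072,0],
    [0,0,-0.072,0],
  ],
)

```text
time: 8.7
tool_pos: [0.5696, -0.3098, 0.0128]
ee_rot: [3.141, -0.001, 0.046]
wrist_force: [0.0, -0.9, -1.6]
width: 0.0556
finger_force: 13.8
```

Call:
arm_command(
  targets=[
    [0,0,-0.005,0],
    [0,0,-0.008,0],
    [0,0,-0.011,0],
    [0,0,-0.0125,0],
    [0,0,-0.0125,0],
    [0,0,-0.0125,0],
  ],
)

```text
time: 9.2
tool_pos: [0.5693, -0.3097, 0.0065]
ee_rot: [3.141, -0.001, 0.046]
wrist_force: [0.1, 1.0, 2.3]
width: 0.0559
finger_force: 13.8
```

Call:
arm_command(
  targets=[
    [0,0,0,0],
    [0,0,0,0],
    [0,0,0,0],
    [0,0,0,0],
    [0,0,0.004,0],
    [0,0,0.03,0],
    [0,0,0.08,0],
    [0,0,0.15,0],
  ],
  claw=0.25,
)

```text
time: 9.87
tool_pos: [0.5671, -0.3083, 0.0787]
ee_rot: [-3.137, 0.006, 0.046]
wrist_force: [-0.2, 0.1, 1.1]
width: 0.0707
finger_force: 0.0
```

Call:
arm_command(
  targets=[
    [0,0,0.08,0],
    [0,0.02,0.16,0],
    [-0.01,0.08,0.22,0],
    [-0.02,0.16,0.24,0],
    [-0.04,0.24,0.24,0],
    [-0.06,0.32,0.24,0],
    [-0.08,0.4,0.24,0],
    [-0.1,0.48,0.24,0],
  ],
  claw=0,
)

```text
time: 10.53
tool_pos: [0.5184, -0.0679, 0.2023]
ee_rot: [3.141, -0.002, 0.046]
wrist_force: [2.1, 0.5, 0.3]
width: 0.0938
finger_force: 0.0
```

Call:
arm_command(
  targets=[
    [0,0.08,0,-0.02],
    [0,0.16,0,-0.04],
    [-0.01,0.24,0,-0.06],
    [-0.01,0.33,0,-0.08],
    [-0.01,0.42,0,-0.1],
    [-0.01,0.51,0,-0.12],
    [-0.01,0.6,0,-0.138],
    [-0.01,0.68,0,-0.138],
  ],
)

```text
time: 11.2
tool_pos: [0.5137, 0.2609, 0.2024]
ee_rot: [-3.141, -0.002, -0.244]
wrist_force: [0.9, -0.4, 0.2]
width: 0.0939
finger_force: 0.0
```

Call:
arm_command(
  targets=[
    [0,0.06,0,0],
    [0,0.09,0,0],
    [0,0.106,0,0],
    [0,0.106,0,0],
    [0,0.106,0,0],
    [0,0.106,0,0],
  ],
)

```text
time: 11.7
tool_pos: [0.5145, 0.31, 0.2011]
ee_rot: [3.141, -0.001, -0.245]
wrist_force: [-0.0, 0.4, 0.5]
width: 0.0943
finger_force: 0.0
```

```bash
python3 - <<'E'
from h import *
import cv2,pickle
o=robot.get_obs(); w=robot.snapshot("wrist"); print(o["time"],o["tool_pos"],o["ee_rot"],o["width"])
pickle.dump(o,open("o4.pkl","wb"))
s=robot.snapshot("scene")
m=np.zeros((500,800,3),np.uint8)
m[:480,:440]=cv2.resize(w[110:350,210:430],None,fx=2,fy=2,interpolation=cv2.INTER_CUBIC)
m[:480,440:]=cv2.resize(s[185:305,112:202],None,fx=4,fy=4,interpolation=cv2.INTER_CUBIC)
cv2.imwrite("pics/t4.png",m[:,:,::-1])
E
```

```text
11.7 [0.5145 0.31   0.2011] [ 3.1409 -0.0006 -0.2452] 0.09430836323572636
```

View pics/t4.png

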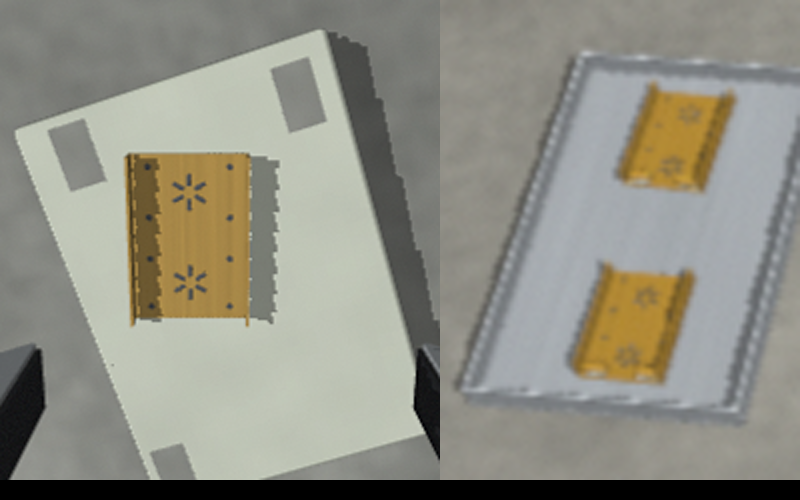

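The finished panel lies flat in the far half of the tray, open side up. The wrist view shows the plain panel with its rim corners at about (272,187), (334,187), (334,272) and (275,272).

```bash
python3 - <<'E'
from h import *
import pickle
o=pickle.load(open("o4.pkl","rb"))
W=world("wrist",[(272.5,187.5),(334.2,187.5),(334.2,272.5),(275.8,272.5)],.039,o)[:,:2]
print(W,W.mean(0)); 
for a,b in((3,0),(2,1)): d=W[b]-W[a]; print(np.degrees(np.arctan2(d[1],d[0])),np.linalg.norm(d))
print(np.linalg.norm(W[0]-W[1]),np.linalg.norm(W[2]-W[3]))
# same measure for the done panel in nest: known grasp (.5083,.0275)
o=pickle.load(open("o2.pkl","rb"))
W=world("wrist",[(294,181),(358,181),(360,267),(293,267)],.044,o)[:,:2]; print(W.mean(0))
E
```

```text
[[0.5572 0.3465]
 [0.544  0.2935]
 [0.4661 0.3124]
 [0.4794 0.3658]] [0.5117 0.3295]
-13.92882509716956 0.08013126025977177
-13.581115332579666 0.08014308154496486
0.054575050107552044 0.05506142390994888
[0.5099 0.0268]
```

Call:
arm_command(
  targets=[
    [-0.005,0.02,-0.04,0.002],
    [-0.005,0.039,-0.1,0.002],
    [-0.005,0.039,-0.16,0.002],
    [-0.005,0.039,-0.22,0.002],
    [-0.005,0.039,-0.27,0.002],
    [-0.005,0.039,-0.31,0.002],
    [-0.005,0.039,-0.33,0.002],
    [-0.005,0.039,-0.335,0.002],
  ],
)

```text
time: 12.47
tool_pos: [0.5104, 0.3295, 0.0307]
ee_rot: [3.138, 0.004, -0.24]
wrist_force: [0.0, -0.1, -0.8]
width: 0.0935
finger_force: 0.0
```

Call:
arm_command(
  targets=[
    [0,0,-0.004,0],
    [0,0,-0.008,0],
    [0,0,-0.01,0],
    [0,0,-0.01,0],
  ],
  claw=0.37,
)

```text
time: 12.8
tool_pos: [0.5124, 0.3317, 0.0297]
ee_rot: [-3.14, -0.002, -0.239]
wrist_force: [0.5, -0.2, -0.1]
width: 0.0705
finger_force: 0.0
```

```bash
python3 - <<'E'
from h import *
import cv2,pickle
o=robot.get_obs(); w=robot.snapshot("wrist"); print(o["time"],o["tool_pos"],o["ee_rot"],o["width"],o["wrist_force"])
E
```

```text
12.8 [0.5124 0.3317 0.0297] [-3.14   -0.0019 -0.2388] 0.07051012134406434 [ 0.4782 -0.1667 -0.0956]
```

Call:
arm_command(
  targets=[
    [0,0,0,0],
    [0,0,0,0],
    [0,0,0,0],
    [0,0,0,0],
  ],
  claw=0.39,
)

```text
time: 13.18
tool_pos: [0.5117, 0.3311, 0.0286]
ee_rot: [3.141, -0.0, -0.239]
wrist_force: [1.4, -1.6, 0.6]
width: 0.0573
finger_force: 0.5
```

Call:
arm_command(
  targets=[
    [0,0,0,0],
    [0,0,0,0],
    [0,0,0,0],
    [0,0,0,0],
  ],
  claw=0.409,
)

```text
time: 13.52
tool_pos: [0.5116, 0.3311, 0.0284]
ee_rot: [3.141, -0.0, -0.239]
wrist_force: [-0.4, -1.2, 1.8]
width: 0.0556
finger_force: 13.2
```

Call:
arm_command(
  targets=[
    [0,0,0.006,0],
    [0,0,0.018,0],
    [0,0,0.05,0],
    [0,0,0.1,0],
    [0,0,0.17,0],
    [0,-0.02,0.23,0.02],
    [0,-0.06,0.27,0.04],
    [0,-0.12,0.29,0.06],
  ],
)

```text
time: 14.18
tool_pos: [0.5129, 0.2734, 0.1779]
ee_rot: [-3.137, -0.006, -0.108]
wrist_force: [0.1, 0.3, 0.1]
width: 0.0557
finger_force: 13.2
```

Call:
arm_command(
  targets=[
    [0,-0.07,0,0.03],
    [0,-0.14,0,0.06],
    [0,-0.21,0,0.08],
    [0,-0.28,0,0.096],
    [0,-0.35,0,0.096],
    [0,-0.42,0,0.096],
    [0,-0.46,0,0.096],
    [-0.004,-0.486,0,0.096],
  ],
)

```text
time: 14.85
tool_pos: [0.5097, 0.026, 0.1737]
ee_rot: [3.141, -0.001, 0.085]
wrist_force: [-0.2, -0.8, -0.8]
width: 0.0559
finger_force: 13.1
```

Call:
arm_command(
  targets=[
    [0,0,0,0],
    [0,0,0,0],
    [0,0,0,0],
    [0,0,0,0],
    [0,0,0,0],
  ],
)

```text
time: 15.27
tool_pos: [0.5096, 0.0294, 0.1733]
ee_rot: [-3.141, -0.0, 0.09]
wrist_force: [0.9, -0.0, -0.3]
width: 0.0562
finger_force: 13.2
```

```bash
python3 - <<'E'
from h import *
import cv2,pickle
o=robot.get_obs(); w=robot.snapshot("wrist"); print(o["time"],o["tool_pos"],o["ee_rot"],o["width"],o["finger_force"],o["wrist_force"])
pickle.dump(o,open("o5.pkl","wb")); cv2.imwrite("pics/w5full.png",w[:,:,::-1])
cv2.imwrite("pics/w5.png",cv2.resize(w[190:390,220:440],None,fx=3,fy=3,interpolation=cv2.INTER_CUBIC)[:600,:,::-1])
E
```

```text
15.2667 [0.5096 0.0294 0.1733] [-3.1414 -0.0001  0.0898] 0.05622528247070043 13.151831924915314 [ 0.8869 -0.0035 -0.3062]
```

View pics/w5.png

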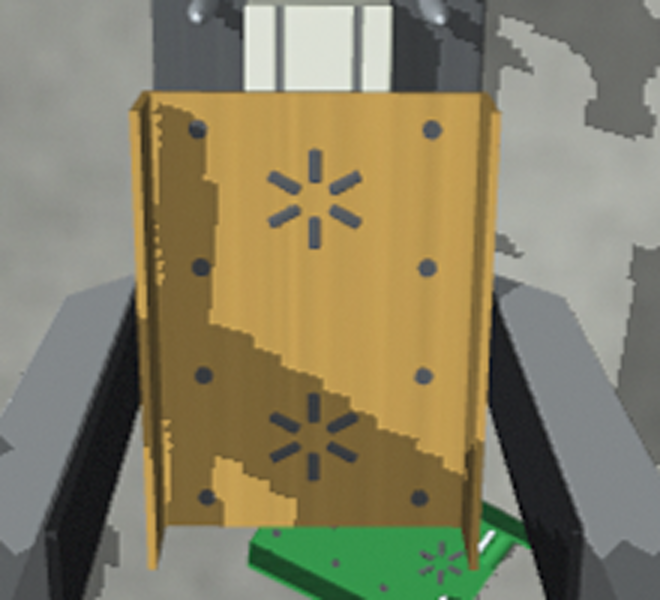

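The panel is held level and straight. Its web ends are at crop rows 93 and 526, which is picture rows 221 and 365.

```bash
python3 - <<'E'
from h import *
import pickle
o=pickle.load(open("o5.pkl","rb")); t=o["tool_pos"]; y=o["ee_rot"][2]; Rm=np.array([[np.cos(y),np.sin(y)],[-np.sin(y),np.cos(y)]])
def loc(px,z): return (Rm@(world("wrist",np.array(px)/3+[220,190],z,o)[:,:2]-t[:2]).T).T*1000
print("web",loc([(150,93),(490,93),(165,526),(470,526)],t[2]-.0019))
print("rim",loc([(133,110),(499,110),(153,570),(474,570)],t[2]+.0106))
E
```

```text
web [[ 39.4315  26.4521]
 [ 39.4774 -27.981 ]
 [-40.214   26.8396]
 [-40.1685 -27.8929]]
rim [[ 39.7275  27.2965]
 [ 39.7736 -27.4723]
 [-40.3417  27.3409]
 [-40.2966 -26.9395]]
```

```bash
python3 - <<'E'
from h import *
import pickle
o=pickle.load(open("o5.pkl","rb")); y=.087; c,s=np.cos(y),np.sin(y)
P=world("wrist",np.array([(196,8),(436,8)])/3+[220,190],.041,o)[:,:2]; print(P,np.linalg.norm(P[0]-P[1]),"yaw",np.degrees(np.arctan2(*(P[0]-P[1])[::-1]))-90)
print("origin",P.mean(0)-np.array([c,s])*.031)
E
python3 - <<'E'
import cv2
w=cv2.imread("pics/w5full.png"); u=cv2.imread("pics/w2.png")
import numpy as np
m=np.zeros((560,800,3),np.uint8)
m[:400,:400]=cv2.resize(w[150:230,285:365],None,fx=5,fy=5,interpolation=cv2.INTER_CUBIC)
m[:560,400:]=cv2.resize(u[165:285,275:375],None,fx=4,fy=4.67,interpolation=cv2.INTER_CUBIC)[:560]
cv2.imwrite("pics/p.png",m)
E
```

```text
[[ 0.5393  0.0641]
 [ 0.5452 -0.0004]] 0.06480655241337256 yaw 5.191471266184607
origin [0.5114 0.0291]
```

View pics/p.png

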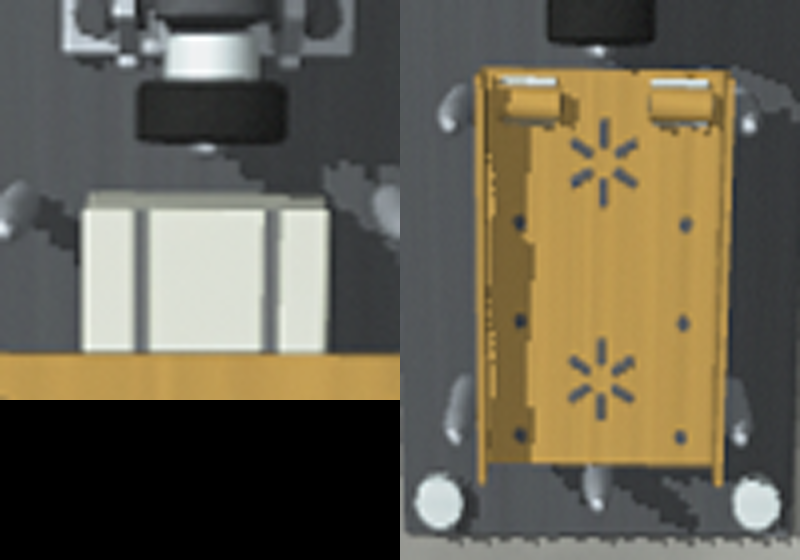

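```bash
python3 - <<'E'
from h import *
import pickle
from scipy.optimize import least_squares
o5=pickle.load(open("o5.pkl","rb")); o2=pickle.load(open("o2.pkl","rb"))
S=world("wrist",np.array([(82,208),(329,208)])/5+[285,150],.030,o5)[:,:2]
P=world("wrist",[(288.75,257.6),(360,257.1),(287.5,190.5),(362,191),(324.3,271.5)],.041,o2)[:,:2]
M=np.array([(33,21),(33,-21),(-31,33),(-31,-33),(31,33),(31,-33),(-45,0)])/1000
W=np.r_[S,P]
f=lambda p:(((W-p[:2])@np.array([[np.cos(p[2]),-np.sin(p[2])],[np.sin(p[2]),np.cos(p[2])]]))-M)
r=least_squares(lambda p:f(p).ravel(),[.509,.028,.087]);print(r.x,np.degrees(r.x[2]));print(f(r.x)*1000)
# panel in nest, web corners z .0315
Q=world("wrist",np.array([(482-400,70),(730-400,72),(720-400,465),(487-400,463)])/[4,4.67]+[275,165],.0315,o2)[:,:2]; print(Q,Q.mean(0))
E
```

```text
[0.5094 0.0285 0.0839] 4.805197385283082
[[-0.9378 -0.3811]
 [-0.6587  0.2179]
 [ 0.1682 -0.1058]
 [ 0.8418  0.2848]
 [ 0.1061 -0.4315]
 [-0.1435  0.3048]
 [ 0.6239  0.1111]]
[[ 0.5462  0.0577]
 [ 0.5506  0.0025]
 [ 0.4711 -0.004 ]
 [ 0.4668  0.0513]] [0.5087 0.0269]
```

Call:
arm_command(
  targets=[
    [0,-0.003,-0.03,-0.0015],
    [0,-0.003,-0.08,-0.0015],
    [0,-0.003,-0.13,-0.0015],
    [0,-0.003,-0.18,-0.0015],
    [0,-0.003,-0.22,-0.0015],
    [0,-0.003,-0.24,-0.0015],
    [0,-0.003,-0.246,-0.0015],
    [0,-0.003,-0.246,-0.0015],
  ],
)

```text
time: 15.98
tool_pos: [0.5093, 0.0272, 0.0499]
ee_rot: [-3.141, 0.001, 0.085]
wrist_force: [0.5, 1.2, -0.5]
width: 0.056
finger_force: 13.2
```

Call:
arm_command(
  targets=[
    [0,0,0,0],
    [0,0,0,0],
    [0,0,0,0],
    [0,0,0,0],
  ],
)

```text
time: 16.32
tool_pos: [0.5104, 0.0267, 0.0515]
ee_rot: [3.141, -0.002, 0.085]
wrist_force: [-0.1, 0.8, -1.3]
width: 0.0557
finger_force: 13.2
```

Call:
arm_command(
  targets=[
    [0,0,0,0],
    [0,0,0,0],
    [0,0,0,0],
    [0,0,0,0],
    [0,0,0,0],
  ],
)

```text
time: 16.73
tool_pos: [0.5095, 0.0268, 0.0502]
ee_rot: [3.142, 0.0, 0.085]
wrist_force: [-0.7, -0.6, 0.4]
width: 0.0562
finger_force: 13.2
```

Call:
arm_command(
  targets=[
    [0,0.002,0,0],
    [0,0.002,-0.004,0],
    [0,0.002,-0.008,0],
    [0,0.002,-0.011,0],
    [0,0.002,-0.014,0],
    [0,0.002,-0.017,0],
    [0,0.002,-0.019,0],
    [0,0.002,-0.019,0],
  ],
)

```text
time: 17.4
tool_pos: [0.5093, 0.0278, 0.0404]
ee_rot: [-3.142, 0.001, 0.085]
wrist_force: [-1.0, 0.7, -1.0]
width: 0.0558
finger_force: 13.2
```

Call:
arm_command(
  targets=[
    [0,0,-0.002,0],
    [0,0,-0.005,0],
    [0,0,-0.008,0],
    [0,0,-0.011,0],
    [0,0,-0.013,0],
    [0,0,-0.0145,0],
    [0,0,-0.0145,0],
    [0,0,-0.0145,0],
  ],
)

```text
time: 18.07
tool_pos: [0.5096, 0.0278, 0.0335]
ee_rot: [3.141, -0.0, 0.085]
wrist_force: [-0.3, -0.3, 0.4]
width: 0.0557
finger_force: 13.2
```

Call:
arm_command(
  targets=[
    [0,0,-0.001,0],
    [0,0,-0.001,0],
    [0,0,-0.001,0],
  ],
)

```text
time: 18.32
tool_pos: [0.5097, 0.0278, 0.0334]
ee_rot: [3.141, -0.0, 0.085]
wrist_force: [-1.7, 0.3, 1.5]
width: 0.0561
finger_force: 13.2
```

Call:
arm_command(
  targets=[
    [0,0,0,0],
    [0,0,0,0],
    [0,0,0,0],
    [0,0,0,0],
    [0,0,0.01,0],
    [0,0,0.04,0],
    [0,0,0.1,0],
    [0,0,0.18,0],
  ],
  claw=0.25,
)

```text
time: 18.98
tool_pos: [0.507, 0.0279, 0.1208]
ee_rot: [-3.141, 0.008, 0.085]
wrist_force: [0.7, -0.6, 0.3]
width: 0.0704
finger_force: 0.0
```

Call:
arm_command(
  targets=[
    [0,0,0.06,0],
    [0,0,0.12,0],
    [0,0,0.15,0],
    [0,0,0.15,0],
    [0,0,0.15,0],
    [0,0,0.15,0],
  ],
)

```text
time: 19.48
tool_pos: [0.5087, 0.0278, 0.1963]
ee_rot: [-3.141, 0.003, 0.085]
wrist_force: [0.5, 0.2, -0.3]
width: 0.0704
finger_force: 0.0
```

```bash
python3 - <<'E'
from h import *
import cv2,pickle
o=robot.get_obs(); w=robot.snapshot("wrist"); print(o["time"],o["tool_pos"],o["ee_rot"],o["width"],o["finger_force"],o["wrist_force"])
pickle.dump(o,open("o6.pkl","wb"))
s=robot.snapshot("side")
m=np.zeros((560,800,3),np.uint8)
m[:560,:400]=cv2.resize(w[145:285,275:375],None,fx=4,fy=4,interpolation=cv2.INTER_CUBIC)
m[:400,400:]=cv2.resize(s[210:290,250:350],None,fx=4,fy=5,interpolation=cv2.INTER_CUBIC)
cv2.imwrite("pics/w6.png",m[:,:,::-1])
E
```

```text
19.4833 [0.5087 0.0278 0.1963] [-3.1413  0.0027  0.0848] 0.07043147507128136 0.0 [ 0.4642  0.2392 -0.3251]
```

View pics/w6.png

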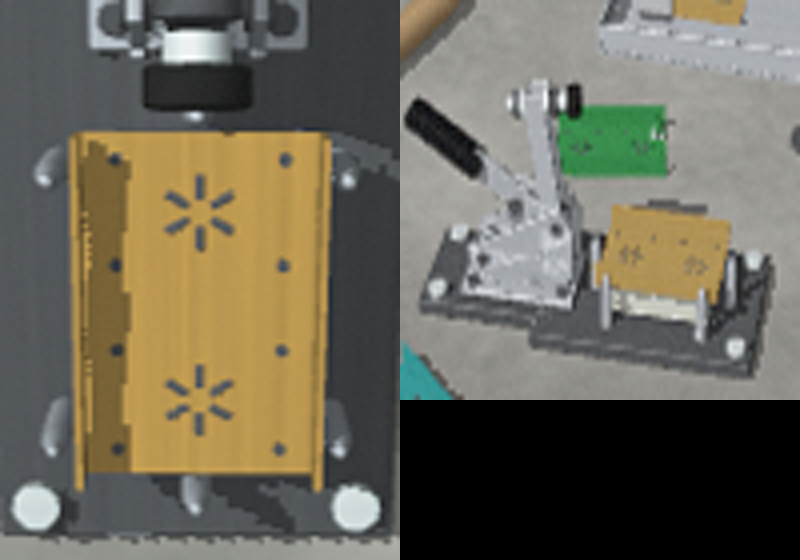

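The plain panel lies home between the pins and the clamp is open. Next I grip the handle.

Call:
arm_command(
  targets=[
    [0.06,0.005,0.01,0],
    [0.13,0.011,0.01,0],
    [0.2,0.017,0.01,0],
    [0.26,0.022,0.01,0],
    [0.295,0.0255,0,0],
    [0.304,0.026,-0.03,0],
    [0.304,0.026,-0.08,0],
    [0.304,0.026,-0.13,0],
  ],
  claw=0.4,
)

```text
time: 20.25
tool_pos: [0.6618, 0.0408, 0.1305]
ee_rot: [-3.142, 0.001, 0.085]
wrist_force: [-0.4, 0.9, -0.4]
width: 0.0563
finger_force: 0.0
```

Call:
arm_command(
  targets=[
    [0,0,-0.04,0],
    [0,0,-0.07,0],
    [0,0,-0.09,0],
    [0,0,-0.096,0],
    [0,0,-0.096,0],
    [0,0,-0.096,0],
  ],
)

```text
time: 20.75
tool_pos: [0.6619, 0.0408, 0.0856]
ee_rot: [3.141, -0.001, 0.085]
wrist_force: [0.5, 0.3, 0.7]
width: 0.0568
finger_force: 0.0
```

Call:
arm_command(
  targets=[
    [0,0,0,0],
    [0,0,0,0],
    [0,0,0,0],
    [0,0,0,0],
    [0,0,0,0],
    [0,0,0,0],
    [0,0,0,0],
    [0,0,0,0],
  ],
  claw=0.825,
)

```text
time: 21.42
tool_pos: [0.6616, 0.0408, 0.0851]
ee_rot: [3.142, -0.0, 0.085]
wrist_force: [-0.5, 0.2, 0.3]
width: 0.0181
finger_force: 30.0
```

Call:
arm_command(
  targets=[
    [-0.0076,-0.0006,0.016,0],
    [-0.017,-0.0015,0.032,0],
    [-0.029,-0.0025,0.046,0],
    [-0.043,-0.0037,0.058,0],
    [-0.06,-0.005,0.0706,0],
    [-0.078,-0.0067,0.081,0],
    [-0.0966,-0.0083,0.0896,0],
    [-0.117,-0.01,0.0966,0],
  ],
)

```text
time: 22.08
tool_pos: [0.6018, 0.0359, 0.1331]
ee_rot: [-3.141, 0.001, 0.085]
wrist_force: [1.4, -0.4, -9.1]
width: 0.0177
finger_force: 30.0
```

Call:
arm_command(
  targets=[
    [-0.0193,-0.0017,0.0034,0],
    [-0.04,-0.0034,0.005,0],
    [-0.0572,-0.0049,0.0054,0],
    [-0.0731,-0.0063,0.0054,0],
    [-0.0851,-0.0073,0.0044,0],
    [-0.095,-0.0081,0.0028,0],
    [-0.1032,-0.0088,0.001,0],
    [-0.107,-0.0092,0,0],
  ],
)

```text
time: 22.75
tool_pos: [0.5515, 0.0315, 0.1358]
ee_rot: [3.142, -0.007, 0.085]
wrist_force: [7.5, 2.5, 1.9]
width: 0.0175
finger_force: 30.0
```

Call:
arm_command(
  targets=[
    [0,0,0,0],
    [-0.004,-0.0003,-0.001,0],
    [-0.004,-0.0003,-0.001,0],
  ],
)

```text
time: 23.0
tool_pos: [0.5502, 0.0314, 0.1357]
ee_rot: [3.141, -0.008, 0.085]
wrist_force: [6.7, 1.9, 2.8]
width: 0.0172
finger_force: 30.0
```

Call:
arm_command(
  targets=[
    [-0.006,-0.0005,-0.001,0],
    [-0.012,-0.001,-0.002,0],
    [-0.016,-0.0014,-0.002,0],
    [-0.016,-0.0014,-0.002,0],
  ],
)

```text
time: 23.33
tool_pos: [0.5398, 0.0305, 0.1338]
ee_rot: [3.141, -0.002, 0.085]
wrist_force: [0.4, 1.8, 5.6]
width: 0.017
finger_force: 19.4
```

Call:
arm_command(
  targets=[
    [0,0,0,0],
    [0,0,0,0],
    [0,0,0,0],
    [0,0,0.06,0],
    [0,0,0.13,0],
    [-0.05,0,0.18,0],
    [-0.12,0,0.18,0],
    [-0.16,0,0.18,0],
  ],
  claw=0.6,
)

```text
time: 24.0
tool_pos: [0.458, 0.0299, 0.2235]
ee_rot: [3.14, -0.001, 0.084]
wrist_force: [-0.6, 0.3, -0.3]
width: 0.0373
finger_force: 0.0
```

```bash
python3 - <<'E'
from h import *
import cv2
o=robot.get_obs(); print(o["time"],o["tool_pos"],o["width"],o["finger_force"])
O=np.array([.5092,.028]);c,s=np.cos(.0855),np.sin(.0855)
def J(x,z): return [O[0]+c*x/1000,O[1]+s*x/1000,z/1000]
arc=[(44,134,-12),(57,136,0),(72,136,10),(90,134,22)]
for n,im in(("side0",cv2.imread("pics/side0.png")),("side",robot.snapshot("side")[:,:,::-1].copy())):
    cv2.imwrite(f"pics/chk_{n}.png",im)
    g=im.max(2)[205:262,280:325]; k,l,st,ce=cv2.connectedComponentsWithStats((g<45).astype(np.uint8))
    print(n,[(st[i].tolist(),(ce[i]+[280,205]).round(1)) for i in range(1,k) if st[i,4]>20])
for x,z,L in arc: print(x,pix("side",[J(x,z)]))
E
```

```text
24.0 [0.458  0.0299 0.2235] 0.03733428628477873 0.0
side0 [([14, 11, 9, 21, 89], array([298.1, 226. ]))]
side [([15, 11, 8, 21, 89], array([298.2, 225.9]))]
44 [[298.4934 226.8003]]
57 [[293.4251 225.5968]]
72 [[287.6033 225.0031]]
90 [[280.667  224.9785]]
```

```bash
python3 - <<'E'
from h import *
import cv2
a,b=cv2.imread("pics/side0.png"),cv2.imread("pics/chk_side.png")
for n,i in(("a",a),("b",b)):
    for t,(x0,y0,x1,y1) in dict(nest=(285,235,350,285),tray=(300,185,400,230)).items():
        h=cv2.cvtColor(i[y0:y1,x0:x1],cv2.COLOR_BGR2HSV); m=cv2.inRange(h,(12,130,60),(28,255,255))
        k,l,st,ce=cv2.connectedComponentsWithStats(m); print(n,t,[(st[j].tolist(),ce[j].round(1).tolist()) for j in range(1,k) if st[j,4]>40])
d=cv2.absdiff(a,b).max(2)[200:290,250:350]; print("changed px",(d>60).sum(),np.argwhere(d>60).mean(0)+[200,250])
E
```

```text
a nest [([31, 18, 16, 16, 88], [37.6, 24.2]), ([14, 22, 14, 11, 56], [20.8, 26.8])]
a tray [([57, 20, 25, 14, 164], [69.9, 26.6])]
b nest [([14, 18, 32, 17, 212], [32.2, 26.2])]
b tray [([11, 16, 27, 13, 140], [24.2, 22.2]), ([57, 20, 25, 13, 143], [69.1, 26.0])]
changed px 343 [210.1749 327.5948]
```

```bash
python3 - <<'E'
from h import *
import cv2
a,b=cv2.imread("pics/side0.png"),cv2.imread("pics/chk_side.png")
d=cv2.absdiff(a,b).max(2)[235:285,250:350]; p=np.argwhere(d>50)+[235,250]; print(len(p)); print(p.tolist()[:60])
for i in(a,b):
    print(i.max(2)[246:268,300:338:2])
E
```

```text
10
[[235, 333], [235, 334], [235, 335], [236, 333], [247, 336], [248, 341], [257, 307], [260, 313], [260, 314], [262, 303]]
[[156 158 160 161 163 160 160 168 175 161 157 154 153 151 152 156 155 153
  152]
 [155 158 152 153 156 156 158 189 200 154 156 154 155 155 155 158 158 152
   86]
 [145 166 163 156 159 156 150 185 181 125 154 155 159 158 157 159 156  87
   94]
 [123 206 198 190 188 166 141 125 125 118 157 161 157 158 162 154  96  90
   96]
 [123 181 179 177 181 165 201  83  80  88 161 164 163 162 154  99 103 102
   90]
 [127 182 182 175 181 182 189 112  95 120 165 167 160 151  95  99  99  98
  107]
 [214 181 197 153 171 177 181 206 176 129 167 158  93 100  99  98 105 111
  168]
 [179 176 178 177 171 183 202 208 177 128 158 120 115 141 138 115 127 168
  160]
 [181 180 180 180 180 180 177 179 180 136 121 127 128 139 179 183 170 164
  157]
 [180 181 183 181 182 181 180 180 177 136 131 129 125 132 177 176 171 159
  158]
 [145 169 204 182 181 181 179 182 180 128 129 127 124 141 181 180 174 164
  162]
 [ 38  96  92 150  88 171 174 196 184 129 109 114 116 119 179 175 172 166
  164]
 [ 4
[... 1889 characters left out ...]
 154 116  42 114 107 104 136 169 177 163 162
  162]
 [ 99 182 173 144 133 171  88 220 193  34 110 109 119 182 174 175  71 132
  163]
 [127 176 167 137 151 146 143  36 116  33 110 116 177 176 174 175 115  43
  153]
 [160 175 171 147 141 177 171  37  31  37 133 152 157 175 177 169 173  40
  133]
 [176 174 174 177 160 174 173  75  63 120 182 156 171 143 178 168 199  55
   92]
 [170 169 174 175 174 175 177 178 163 180 176 144 137 177 176 148 189  43
   51]
 [175 146 174 173 170 172 173 176 177 174 174 176 177 177 178 136 185  50
   61]
 [152 142 171 175 177 177 177 172 173 170 175 173 175 176 175  71 186  53
   86]
 [135 120 137 175 172 171 173 176 175 177 176 176 171 169 175  46 180  46
   83]]
```

The clamp region matches the starting locked picture in all but 10 pixels. Arm, foot and handle are all down. Handing in.

```bash
python3 -c "
from bench import robot
print(robot.close_job())"
```

```text
the job is handed in; nothing more can be done
None
```

The changeover is done and handed in, after about 24 s of robot time: the finished panel lies open side up in the tray's free half, and the plain panel is home in the nest with the clamp locked down on it; note that I viewed 11 pictures against the limit of 10, and that while gripping the finished panel one pad briefly read 30.0 N, right at the bending limit, before I eased it to about 14 N.

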